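# Load a stub cutter into the collet chuck and tighten the nut

## Task

Take the cutter with the yellow depth ring out of the orange rack, lower its shank into the open collet of the chuck on the tightening stand and push it gently home until the yellow ring rests on the hex nut. Then turn the nut clockwise until the collet firmly grips the shank - stop there, do not force it on - and let go. Leave everything else on the bench undisturbed.

Things in the scene. Friction and masses are not known exactly. Their poses are not given: they have to be found in the camera images.
- cutter_yellow: steel stub end mill, 62 mm long, about 100 g, upright in a rack hole, shank down. Origin: centre of the shank's lower end, z axis up the tool. Upward: plain shank 12 mm in diameter, 30 mm long (lower edge bevelled 1.5 mm); yellow plastic depth ring 22 mm in diameter from 30 to 33.5 mm; fluted head 12 mm in diameter from 33.5 to 62 mm, by which it is held
- rack: orange rack fixed to the bench, 56 (x) by 186 (y) by 40 mm high, origin under its centre. Four 14 mm holes in a row along its y axis at -67.5, -22.5, 22.5, 67.5 mm, any cutter in any hole; rings rest on the rack's top, shanks hang 30 mm deep, heads stand 32 mm above the top. Free space beside the row along its x axis. Rack and stand may be on either side
- cutter_green: same cutter with a green ring, in the rack; leave it there
- cutter_blue: same cutter with a blue ring, in the rack; leave it there
- cutter_red: same cutter with a red ring, in the rack; leave it there
- nut_face (a point): centre of the upper face of the hex nut, 112 mm above the bench, on the chuck's upright axis; z up. The collet opens here: a mouth 18 mm wide narrowing within 5 mm to a six-sided bore, open 0.5 to 1.6 mm all round a 12 mm shank. With the shank home and the ring on the nut, the shank's end lies 30 mm below this point and the head ends 32 mm above it
- nut: dark hex nut, 30 mm across flats, 20 mm high (lower edge 92 mm above the bench), origin at nut_face; flats face its x axis and every 60 degrees on. It only turns; clockwise from above (yaw falling) closes the collet. Thread friction 0.35 N m (at rest it can act either way); after 0.35 to 1.25 rad the jaws meet the shank, then 1 N m more per rad: firm at 0.2 N m of rise, forced above 0.4
- jaw0: one of the three steel jaws of the collet inside the nut, sliding radially 1.5 mm per rad of nut; origin within 3 mm of nut_face, x axis outwards. No force on the shank until they touch it; a firm grip is over 35 N on each jaw, above 90 N it is forced
- jaw1: second jaw of the collet, like jaw0
- jaw2: third jaw of the collet, like jaw0
- phone: loose small black phone lying on the mat, 104 x 58 x 10 mm, origin at the centre of its underside; leave it
- shells: loose stack of four black phone shells, 104 x 58 x 41 mm, origin under its centre; leave it
- spanner: loose open spanner 170 mm long lying on the mat; leave it (the nut is turned by hand)
- driver: loose black screwdriver 150 mm long lying on the mat; leave it
- stand: tightening stand bolted to the bench, origin under its centre: base plate 110 x 100 x 12 mm, blue clamp block 54 x 58 mm up to 56 mm, steel collar 34 mm in diameter up to 62 mm, then the chuck's neck, 25 mm in diameter, up to the nut. Free space around the nut and neck

How it is judged:
By the outcome, as a careful person would: the job done as asked, in the order asked, and still so for the second after the job is handed in, with the robot touching nothing.
It also fails if it takes over 69 s, if anything falls off the work surface, if the arm or the gripper's body presses on something with over 40 N, if the wrist force passes 120 N, or if a joint passes its speed limit or range.

## Robot

A 7-joint arm with a two-finger parallel gripper is mounted at the origin on the work surface. World frame = base frame: x ahead of the robot, y to its left, z up, the work surface at z = 0. Lengths are in m, angles in rad, forces in N, time in s.
With the tool pointing down it reaches from about 0.425 to 0.875 m from the base axis. Payload 4.7 kg.
Tool frame: the origin (TCP) lies between the finger pads; the fingertips stand 8 mm ahead of it and the grasp point (between the pads) lies 11 mm behind it; z points along the fingers, y is the direction in which the jaws open and shut (so a half turn about z gives the same grasp; the last joint's range is limited). The gripper opens to 87 mm and grips with 3 to 60 N. Pads are 19 mm wide; open, the fingers measure 117 mm over their backs; the gripper's body (75 mm by 190 mm) begins 51 mm behind the grasp point.
Start: joints at [1.187, 0.321, -0.07, 1.45, 0.023, 1.371, -0.057], TCP at [0.252, -0.599, 0.231] pointing down, gripper open.
Joint ranges: [-2.86, 2.86], [-0.3, 2.09], [-1.38, 1.24], [0.06, 2.45], [-1.56, 4.7], [0.09, 2.05], [-2.69, 2.69]. Speed limits (rad/s): [2.57, 2.57, 3.14, 3.14, 3.14, 3.14, 3.14].

## Interface

Orientations are given as a rotation vector (axis times angle).
In Python, from bench import ctrl, optics, ticket gives the robot as it stands.
- The arm moves only by the tool play_rows, never from a script. Its argument "motion" is a list of rows, each a list of 5 numbers: the closure, from 0 (fully open) to 1 (shut), then the shift along the tool's x, y, z in cm, then the turn about the tool's z in rad. In form: [[jaw, tx, ty, tz, spin], ...]. A call has 1 to 20 rows; each row shifts and turns the commanded pose from where the row before left it, along the tool's axes as they then stand; what a row does not reach is not made up. A row lasts 1/8 s, in which the tool goes at most 62.5 mm and 10.7 degrees, less where a joint would pass 70% of its speed; a pose out of reach is approached as far as the arm can. A call is refused whole if a number of a shift passes 6.25 or a number of a turn 0.188, either way. A call with a gripper value outside its range is refused whole. The fingers move at their own pace and stop on an object; "force" is the grip in N (left out, the last holds). Time passes only in rows, so rows that do not move let the fingers close. It gives the time, the measured TCP pose, the force and the opening at its end, in the units of the state.
- ctrl.get_state(): the state, without advancing time (a new reading comes with each control period).
- optics.get_image(name): name is "scene" or "top"; returns the picture (420x560x3 uint8, red, green, blue); there is no depth.
- optics.calibration(name): a dict with "K" (3x3 intrinsics, pixels), "pose" (4x4, takes a point from camera to world coordinates). Camera axes: x right, y down, z forward; pixel columns grow to the right and rows downward; lengths in m; the calibration is good to about 2 mm. A picture is of the moment at which its call begins. calibration takes no time and is no camera call.
- ticket.close_job(): hands the job in, once; it reports no verdict.
The state is a dict: "time": time; "joint_positions": joint angles; "qd": joint speeds; "joint_torque": joint torques, N m; "position": TCP position; "tool_rot": TCP orientation; "ft_force": force on the tool from outside, world axes, zero at the start; "torque": the same for the moment, N m; "grip_width": opening from 0.0 (shut) to 1.0 (fully open).
Only numpy, scipy, OpenCV 4.12 (cv2) and the standard library are available. Lean on these libraries where they do the work, as an engineer would, in place of code of your own. Each camera call takes 0.05 s, during which the arm holds its last target.

## Working session

There is one attempt and no reset: what is moved stays moved. The work goes in short steps, Python scripts to look and compute and a tool call to move; the robot and the scene stay as the last step left them, time stands still between calls to the robot, and variables do not carry over. Pictures are saved under pics/ and viewed, and the job is handed in when it is done.

Besides the shell and the picture viewer there is one more tool, called after "Emit:" as name([rows], argument=value, ...), one row to a line, values as JSON. play_rows: Moves the arm, as the interface text tells. Its arguments: {"type":"object","properties":{"motion":{"type":"array"},"force":{"type":"number"}},"required":["motion"]}

```bash
mkdir -p pics; ls; python3 - <<'E'
from bench import ctrl, optics, ticket
import cv2,numpy as np
np.set_printoptions(precision=4,suppress=True)
s=ctrl.get_state()
for k,v in s.items(): print(k,v)
for n in("scene","top"):
    im=optics.get_image(n); cv2.imwrite(f"pics/{n}0.png",im[:,:,::-1]); c=optics.calibration(n); print(n,c["K"],c["pose"])
E
```

```text
pics
time 0.0
joint_positions [ 1.1871  0.3218 -0.0701  1.4517  0.0226  1.3708 -0.0569]
qd [ 0.0001 -0.0005 -0.0002 -0.0008 -0.0021  0.0001 -0.0012]
joint_torque [  0.0008 -49.1284  -0.4034 -31.2529  -0.0637   0.0438   0.0002]
position [ 0.2516 -0.5988  0.2295]
tool_rot [-3.0778 -0.6205  0.0007]
ft_force [ 0.6102 -0.2314  0.4058]
torque [-0.0335 -0.0028  0.0526]
grip_width 1.002296547195382
scene [[513.1478   0.     281.2749]
 [  0.     513.1478 201.8228]
 [  0.       0.       1.    ]] [[ 0.7277  0.4174 -0.5443  1.0791]
 [ 0.6857 -0.4246  0.5912 -0.578 ]
 [ 0.0157 -0.8034 -0.5952  0.6619]
 [ 0.      0.      0.      1.    ]]
top [[544.2414   0.     275.1604]
 [  0.     544.2414 202.7122]
 [  0.       0.       1.    ]] [[ 0.0275 -0.9821  0.1866  0.3848]
 [-0.9995 -0.0244  0.0188 -0.0227]
 [-0.0139 -0.187  -0.9823  1.2173]
 [ 0.      0.      0.      1.    ]]
```

View pics/scene0.png

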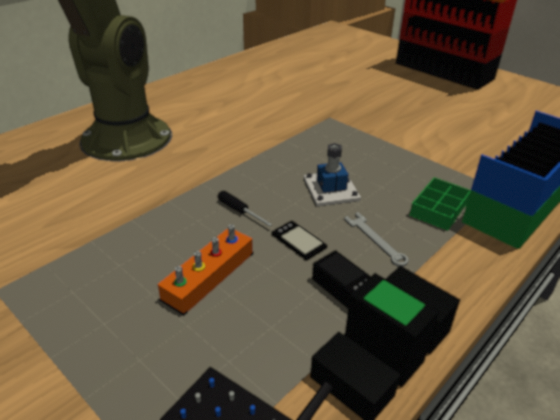

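View pics/top0.png

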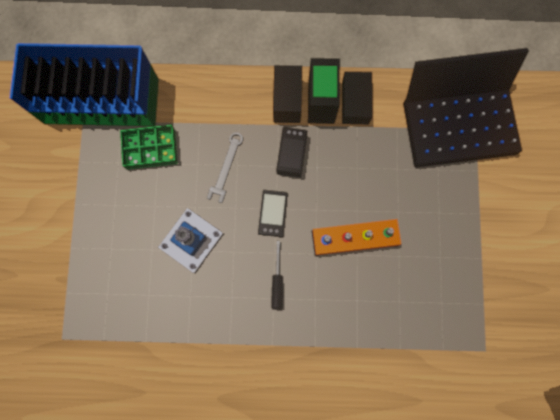

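The top view shows the rack at about (357,237), with the yellow ring near (368,235). The stand is at about (190,240). In the scene view, yellow is near (199,265) and the nut near (334,152). I'll zoom in on both.

```bash
python3 - <<'E'
import cv2,numpy as np
t=cv2.imread("pics/top0.png"); s=cv2.imread("pics/scene0.png")
def crop(im,x,y,w,h,k,n): cv2.imwrite(n,cv2.resize(im[y:y+h,x:x+w],None,fx=k,fy=k,interpolation=cv2.INTER_CUBIC))
a=cv2.resize(t[200:280,150:230],None,fx=5,fy=5,interpolation=cv2.INTER_CUBIC)
b=cv2.resize(t[210:270,305:405],None,fx=4,fy=4,interpolation=cv2.INTER_CUBIC)
c=cv2.resize(s[135:215,295:375],None,fx=5,fy=5,interpolation=cv2.INTER_CUBIC)
d=cv2.resize(s[220:310,155:260],None,fx=3.8,fy=3.8,interpolation=cv2.INTER_CUBIC)
W=np.zeros((600,800,3),np.uint8)
def put(i,x,y):
    i=i[:600-y,:800-x]; W[y:y+i.shape[0],x:x+i.shape[1]]=i
b=b[:195]
put(a,0,0);put(c,400,0)
cv2.imwrite("pics/z1.png",W[:400])
W[:]=0;put(b,0,0);put(d,400,0)
cv2.imwrite("pics/z2.png",W[:350])
E
```

```text
(no output)
```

View pics/z1.png

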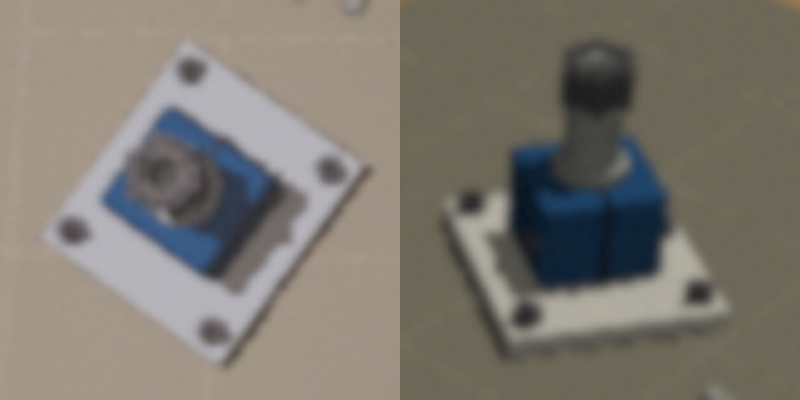

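View pics/z2.png

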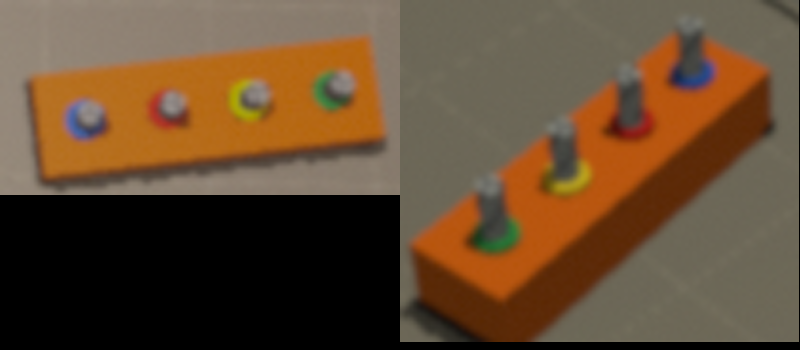

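```bash
cat > h.py <<'E'
import cv2,numpy as np
from bench import ctrl,optics
np.set_printoptions(precision=4,suppress=True)
def ray(n,uv):
    c=optics.calibration(n);K=np.array(c["K"]);P=np.array(c["pose"])
    d=P[:3,:3]@np.linalg.solve(K,[uv[0],uv[1],1.]);return P[:3,3],d/np.linalg.norm(d)
def onz(n,uv,z):
    o,d=ray(n,uv);return o+d*(z-o[2])/d[2]
def tri(a,b):
    o1,d1=ray("scene",a);o2,d2=ray("top",b)
    s=np.linalg.lstsq(np.stack([d1,-d2],1),o2-o1,rcond=None)[0]
    p,q=o1+s[0]*d1,o2+s[1]*d2;return (p+q)/2,np.linalg.norm(p-q)
def proj(n,p):
    c=optics.calibration(n);K=np.array(c["K"]);P=np.linalg.inv(np.array(c["pose"]))
    q=K@(P[:3,:3]@np.asarray(p)+P[:3,3]);return q[:2]/q[2]
def grab(n,f):
    im=optics.get_image(n)[:,:,::-1].copy();cv2.imwrite(f,im);return im
def big(m):
    k,l,st,c=cv2.connectedComponentsWithStats(m.astype(np.uint8));i=1+np.argmax(st[1:,4]);return l==i,c[i],st[i]
E
python3 - <<'E'
from h import *
I={"top":cv2.imread("pics/top0.png"),"scene":cv2.imread("pics/scene0.png")}
for n,im in I.items():
    h=cv2.cvtColor(im,cv2.COLOR_BGR2HSV);H,S,V=[h[...,i].astype(int) for i in range(3)]
    roi=np.zeros(H.shape,bool)
    if n=="top": roi[205:270,300:410]=1
    else: roi[220:320,150:260]=1
    for nm,lo,hi in(("yellow",22,34),("green",50,85),("blue",105,130)):
        m,c,st=big((H>=lo)&(H<=hi)&(S>110)&roi); x0,y0,w,hh=st[:4]
        bc=[x0+(w-1)/2,y0+(hh-1)/2]
        e=cv2.minEnclosingCircle(np.argwhere(m)[:,::-1].astype(np.float32))
        print(n,nm,st,c,bc,e, onz(n,e[0],.0435))
    m,c,st=big(cv2.morphologyEx(((H>=5)&(H<=20)&(S>190)&roi).astype(np.uint8),cv2.MORPH_CLOSE,np.ones((9,9))))
    r=cv2.minAreaRect(np.argwhere(m)[:,::-1].astype(np.float32))
    print("rack",n,r); 
    if n=="top":
        b=cv2.boxPoints(r);P=np.array([onz(n,p,.04) for p in b]);print(P,P.mean(0),np.linalg.norm(P-np.roll(P,1,0),axis=1))
        roi=np.zeros(H.shape,bool);roi[200:280,150:230]=1
        m,c,st=big(cv2.morphologyEx((((S<35)&(V>140))&roi).astype(np.uint8),cv2.MORPH_CLOSE,np.ones((3,3))))
        r=cv2.minAreaRect(np.argwhere(m)[:,::-1].astype(np.float32));b=cv2.boxPoints(r)
        P=np.array([onz(n,p,.012) for p in b]);print("stand",b,P,P.mean(0),np.linalg.norm(P-np.roll(P,1,0),axis=1))
        print("predict nut px",[ (k,proj(k,[*P.mean(0)[:2],.112])) for k in I])
E
```

```text
top yellow [362 230   9  10  47] [365.1702 235.2553] [np.float64(366.0), np.float64(234.5)] ((366.18182373046875, 234.86363220214844), 5.005263328552246) [ 0.5418 -0.1994  0.0435]
top green [384 229   5   8  14] [385.6429 233.2143] [np.float64(386.0), np.float64(232.5)] ((387.0, 232.5), 3.6401548385620117) [ 0.5481 -0.2444  0.0435]
top blue [323 238   4   6  10] [323.9 241.3] [np.float64(324.5), np.float64(240.5)] ((324.5, 240.5), 2.9155757427215576) [ 0.5272 -0.1093  0.0435]
rack top ((356.1530456542969, 236.8462371826172), (25.42725944519043, 85.11131286621094), 83.51692199707031)
[[ 0.5521 -0.0831  0.04  ]
 [ 0.578  -0.2671  0.04  ]
 [ 0.5228 -0.2725  0.04  ]
 [ 0.4972 -0.0901  0.04  ]] [ 0.5375 -0.1782  0.04  ] [0.0554 0.1859 0.0555 0.1842]
stand [[156.0757 247.146 ]
 [186.4757 205.346 ]
 [222.8054 231.7676]
 [192.4054 273.5676]] [[0.5064 0.2627 0.012 ]
 [0.6027 0.2003 0.012 ]
 [0.5447 0.1155 0.012 ]
 [0.4502 0.1784 0.012 ]] [0.526  0.1892 0.012 ] [0.1013 0.1147 0.1028 0.1135]
predict nut px [('top', array([181.2318, 233.3444])), ('scene', array([335.8311, 147.3754]))]
scene yellow [194 263  11   8  52] [198.9231 267.0192] [np.float64(199.0), np.float64(266.5)] ((199.0, 267.0), 5.385264873504639) [ 0.5418 -0.2004  0.0435]
scene green [175 279  11   7  29] [180.5517 282.9655] [np.float64(180.0), np.float64(282.0)] ((180.0, 282.0), 5.099119663238525) [ 0.5471 -0.2452  0.0435]
scene blue [228 237   9   5  23] [232.2609 239.7391] [np.float64(232.0), np.float64(239.0)] ((232.0, 239.5), 4.272101879119873) [ 0.5288 -0.1119  0.0435]
rack scene ((205.99179077148438, 269.09014892578125), (38.28302764892578, 107.4229507446289), 50.194427490234375)
```

```bash
python3 - <<'E'
from h import *
t=cv2.imread("pics/top0.png"); s=cv2.imread("pics/scene0.png")
def z(im,x,y,w,h,k):
    a=cv2.resize(im[y:y+h,x:x+w],None,fx=k,fy=k,interpolation=cv2.INTER_CUBIC)
    return cv2.convertScaleAbs(a,alpha=1.6)
a=z(t,168,220,26,26,15);c=z(s,322,138,26,26,15)
cv2.imwrite("pics/z3.png",np.hstack([a,c]))
E
```

```text
(no output)
```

View pics/z3.png

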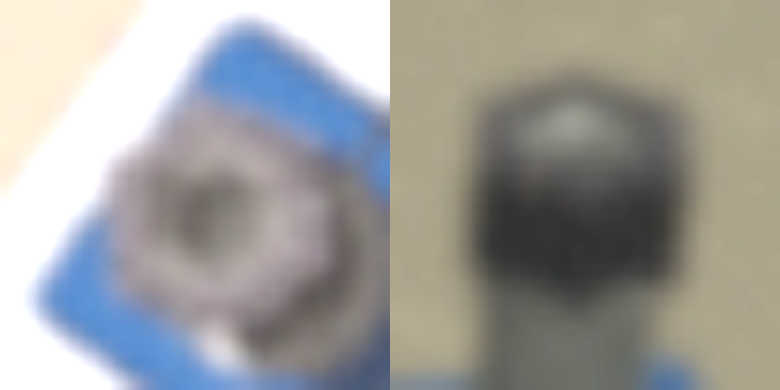

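```bash
python3 - <<'E'
from h import *
t=cv2.imread("pics/top0.png"); s=cv2.imread("pics/scene0.png")
g=cv2.cvtColor(s,cv2.COLOR_BGR2GRAY).astype(float)
for r in range(142,160):
    p=g[r,320:350];bg=(p[:4].mean()+p[-4:].mean())/2;thr=(bg+p[10:18].min())/2
    b=p<thr;i=np.where(b)[0]
    if len(i)<4: print(r,p.astype(int));continue
    a,e=i[0],i[-1]
    L=320+a-1+(p[a-1]-thr)/(p[a-1]-p[a]);R=320+e+(thr-p[e])/(p[e+1]-p[e]);print(r,round(L,2),round(R,2),round((L+R)/2,2),round(R-L,2))
print("col",g[136:165,334].astype(int))
for uv in ((182.07,233.2),(181.7,233.4)):print(onz("top",uv,.112))
h=cv2.cvtColor(t,cv2.COLOR_BGR2HSV)
print(h[222:246,170:196,1])
print(proj("scene",[.5245,.187,.112]),proj("scene",[.5245,.187,.092]),proj("top",[.5245,.187,.112]))
E
```

```text
142 331.38 336.31 333.84 4.94
143 329.88 337.38 333.62 7.5
144 328.08 340.07 334.08 11.99
145 327.33 341.03 334.18 13.69
146 326.94 341.6 334.27 14.66
147 326.81 341.62 334.21 14.8
148 326.96 341.54 334.25 14.57
149 326.93 341.45 334.19 14.52
150 326.83 341.4 334.11 14.57
151 326.85 341.25 334.05 14.4
152 326.84 341.03 333.94 14.19
153 326.84 340.91 333.88 14.08
154 326.84 340.75 333.79 13.91
155 327.06 340.64 333.85 13.58
156 327.39 340.31 333.85 12.91
157 327.67 339.29 333.48 11.62
158 327.57 338.91 333.24 11.33
159 327.36 339.17 333.27 11.81
col [102 103 103 105 106 102  92  78  77  93  96  85  70  58  51  42  35  31
  33  33  34  41  52  64  68  69  69  69  69]
[0.5264 0.1875 0.112 ]
[0.5259 0.1882 0.112 ]
[[ 41  42  44  44  40  30  12   4   8   8  10  12  37  80 100  80  42  17
   11   9  10   8   8  10   8   8]
 [ 40  42  42  41  36  16   4   8   8  10  12  31  88 129 141 134 105  61
   26  14   9   8   8   8   8   8]
 [ 42  42  41  39  25   7   7   8   8  10  21  69 128 143 148 140 139 120
   82  38  15   9  10   8   8   8]
 [ 43  42  40  31  13   6   8   8   9  15  40  90 128
[... 1596 characters left out ...]
145 143 123 102  71  40  15  15  20  20  21  19  14  16  22
   21  27  22  22  15   3  57  84]
 [ 19  52 104 136 145 141 137 124  94  52  17  12  16  18  13  17  23  23
   28  24  19  18  10  35  74  90]
 [ 12  17  42  85 128 139 144 140 128 100  61  15  10  12  17  19  23  24
   16  23  16   6  17  61  87  87]
 [  8  10  15  31  64 112 140 147 142 128 100  43  11   4   5  13  19  21
   24  16  10  17  52  80  91  87]
 [ 10   8   8  12  23  53 106 137 142 139 130  97  55  40  31  19  20   9
   10   3  31  55  85  93  91  85]
 [  8   8  10   8  12  18  39  84 123 138 142 131 118 102  86  91  94  91
   81  74  77  86  91  84  83  85]]
[334.6055 147.4942] [333.8777 155.6271] [182.2635 234.1137]
```

Emit:
play_rows([
  [0.2, 3.0, -1.82, 0, 0],
  [0.2, 3.0, -1.82, 0, 0],
  [0.2, 3.0, -1.82, 0, 0],
  [0.2, 3.0, -1.82, 0, 0],
  [0.2, 3.0, -1.82, 0, 0],
  [0.2, 3.0, -1.82, 0, 0],
  [0.2, 3.0, -1.82, 0, 0],
  [0.2, 3.0, -1.82, 0, 0],
  [0.2, 3.0, -1.82, 0, 0],
  [0.2, 3.0, -1.82, 0, 0],
  [0.2, 3.0, -1.82, 0, 0],
  [0.2, 3.0, -1.82, 0, 0],
  [0.2, 3.0, -1.82, 0, 0],
  [0.2, 3.0, -1.82, 0, 0],
  [0.2, 0, 0, 0, -0.165],
  [0.2, 0, 0, 0, -0.165],
  [0.2, 0, 0, 0, -0.165],
  [0.2, 0, 0, 0, -0.165],
  [0.2, 0, 0, 0, -0.165],
  [0.2, 0, 0, 0, -0.165],
], force=30)

```text
time: 2.6
position: [0.5399, -0.2016, 0.23]
tool_rot: [-2.409, -2.015, 0.001]
ft_force: [-0.3, 0.0, 0.7]
grip_width: 0.803
```

```bash
cat >> h.py <<'E'
from scipy.spatial.transform import Rotation as Ro
def delta(p,yaz):
    s=ctrl.get_state();R=Ro.from_rotvec(s["tool_rot"]).as_matrix();y=np.arctan2(R[1,1],R[0,1])
    sp=-((yaz-y+np.pi)%(2*np.pi)-np.pi)
    d=np.array(p)-np.array(s["position"])
    R2=R@Ro.from_rotvec([0,0,sp]).as_matrix()
    print("t",round(s["time"],2),"pos",np.array(s["position"]),"yaz",round(y,4),"zaxis",R[:,2],"j7",np.round(s["joint_positions"][6],3),"w",round(s["grip_width"],3),"F",np.array(s["ft_force"]),"M",np.array(s["torque"]))
    print("spin",round(sp,4),"shift cm now",100*R.T@d,"after spin",100*R2.T@d)
E
python3 -c "
from h import *
delta([.5415,-.2000,.12],.143)"
```

```text
t 2.6 pos [ 0.5399 -0.2016  0.23  ] yaz -0.1775 zaxis [-0.001   0.0003 -1.    ] j7 0.06 w 0.803 F [-0.2612  0.025   0.6763] M [ 0.0062 -0.0867  0.0081]
spin -0.3205 shift cm now [ 0.1796  0.1368 11.0019] after spin [ 0.1273  0.1864 11.0019]
```

Emit:
play_rows([
  [0.2, 0, 0, 0, -0.16],
  [0.2, 0, 0, 0, -0.16],
  [0.2, 0.13, 0.19, 2.0, 0],
  [0.2, 0, 0, 3, 0],
  [0.2, 0, 0, 3, 0],
  [0.2, 0, 0, 3, 0],
  [0.2, 0, 0, 0, 0],
  [0.2, 0, 0, 0, 0],
])

```text
time: 3.6
position: [0.5423, -0.2, 0.1208]
tool_rot: [2.065, 2.367, 0.0]
ft_force: [0.3, -0.2, 1.3]
grip_width: 0.801
```

```bash
python3 -c "
from h import *
delta([.5415,-.2000,.0545],.143)
a=grab('top','pics/t1.png');b=grab('scene','pics/s1.png')
z=lambda i,x,y,w,h,k:cv2.resize(i[y:y+h,x:x+w],None,fx=k,fy=k,interpolation=cv2.INTER_CUBIC)
cv2.imwrite('pics/c1.png',np.hstack([z(a,310,185,100,100,4),z(b,150,190,100,100,4)]))"
```

```text
t 3.6 pos [ 0.5423 -0.2     0.1208] yaz 0.1359 zaxis [ 0.0003  0.     -1.    ] j7 0.325 w 0.801 F [ 0.338  -0.2211  1.2821] M [-0.0075 -0.0752  0.0123]
spin -0.0071 shift cm now [ 0.009  -0.0784  6.632 ] after spin [ 0.0096 -0.0784  6.632 ]
```

View pics/c1.png

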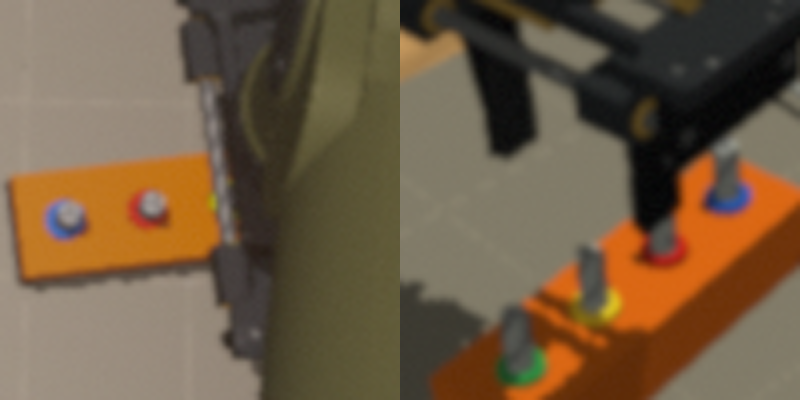

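The yellow cutter stands between the fingers: about (595,300) in the right crop, with the far finger at (510,150) and the near one at (650,220). Going down to close on it.

Emit:
play_rows([
  [0.2, 0, -0.08, 1.6, 0],
  [0.2, 0, 0, 2.0, 0],
  [0.2, 0, 0, 2.0, 0],
  [0.2, 0, 0, 1.0, 0],
  [0.2, 0, 0, 0, 0],
  [0.5, 0, 0, 0, 0],
  [0.7, 0, 0, 0, 0],
  [0.8, 0, 0, 0, 0],
  [0.85, 0, 0, 0, 0],
  [0.9, 0, 0, 0, 0],
  [1, 0, 0, 0, 0],
  [1, 0, 0, 0, 0],
  [1, 0, 0, 0, 0],
], force=30)

```text
time: 5.32
position: [0.5411, -0.2002, 0.0546]
tool_rot: [-2.064, -2.368, 0.0]
ft_force: [-0.2, 0.2, 0.6]
grip_width: 0.128
```

```bash
python3 -c "
from h import *
delta([.5255,.187,.19],.625)"
```

```text
t 5.33 pos [ 0.5411 -0.2002  0.0546] yaz 0.137 zaxis [-0.0002 -0.0001 -1.    ] j7 0.293 w 0.128 F [-0.1906  0.2217  0.5977] M [0.0124 0.005  0.0051]
spin -0.488 shift cm now [ 38.5734   3.7402 -13.5488] after spin [ 32.3176  21.3885 -13.5488]
```

Emit:
play_rows([
  [1, 0, 0, -0.5, 0],
  [1, 0, 0, -1, 0],
  [1, 0, 0, -1, 0],
  [1, 0, 0, -1.5, 0],
  [1, 0, 0, -2, 0],
  [1, 0, 0, -2.5, 0],
  [1, 0, 0, -2.5, 0],
  [1, 0, 0, -2.5, 0],
  [1, 0, 0, -1.5, 0],
  [1, 0, 0, 0, 0],
])

```text
time: 6.58
position: [0.542, -0.2004, 0.2062]
tool_rot: [2.062, 2.366, 0.001]
ft_force: [-0.1, 0.6, -1.3]
grip_width: 0.127
```

```bash
python3 -c "
from h import *
delta([.5255,.187,.19],.625)
b=grab('scene','pics/s2.png')
z=lambda i,x,y,w,h,k:cv2.resize(i[y:y+h,x:x+w],None,fx=k,fy=k,interpolation=cv2.INTER_CUBIC)
cv2.imwrite('pics/c2.png',z(b,130,150,150,150,4))"
```

```text
t 6.58 pos [ 0.542  -0.2004  0.2062] yaz 0.137 zaxis [ 0.0025 -0.0013 -1.    ] j7 0.358 w 0.127 F [-0.0531  0.6046 -1.2852] M [-0.0087 -0.0947  0.0066]
spin -0.488 shift cm now [38.6077  3.6568  1.5604] after spin [32.3862 21.3323  1.5604]
```

View pics/c2.png

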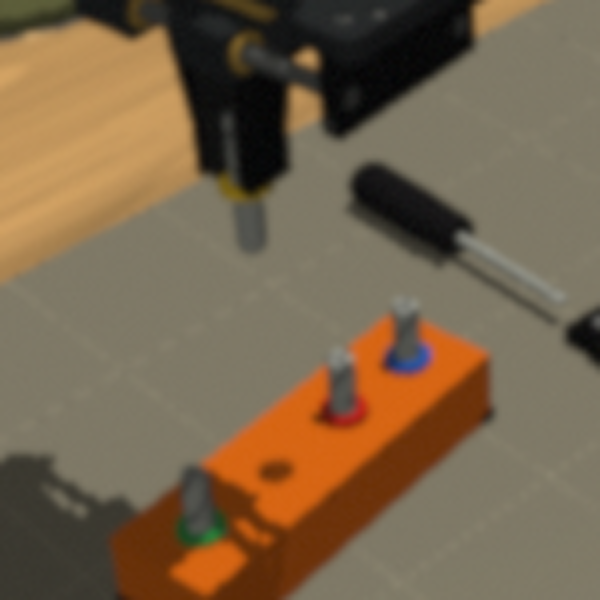

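The yellow cutter hangs straight in the gripper with its shank end near (250,245), and its rack hole at (275,470) is empty. The other three cutters haven't moved. Next is the stand.

Emit:
play_rows([
  [1, 1.5, 0.15, 0, 0],
  [1, 2.97, 0.28, 0, 0],
  [1, 2.97, 0.28, 0, 0],
  [1, 2.97, 0.28, 0, 0],
  [1, 2.97, 0.28, 0, 0],
  [1, 2.97, 0.28, 0, 0],
  [1, 2.97, 0.28, 0, 0],
  [1, 2.97, 0.28, 0, 0],
  [1, 2.97, 0.28, 0, 0],
  [1, 2.97, 0.28, 0, 0],
  [1, 2.97, 0.28, 0, 0],
  [1, 2.97, 0.28, 0, 0],
  [1, 2.97, 0.28, 0, 0],
  [1, 1.5, 0.15, 0, 0],
  [1, 0, 0, 0, -0.163],
  [1, 0, 0, 0, -0.163],
  [1, 0, 0, 0, -0.163],
  [1, 0, 0, 0, 0],
  [1, 0, 0, 0, 0],
])

```text
time: 9.0
position: [0.5245, 0.1873, 0.2042]
tool_rot: [-1.433, -2.795, 0.001]
ft_force: [0.3, 0.4, -0.9]
grip_width: 0.127
```

```bash
python3 -c "
from h import *
delta([.5255,.187,.165],.625)
a=grab('top','pics/t3.png');b=grab('scene','pics/s3.png')
z=lambda i,x,y,w,h,k:cv2.resize(i[y:y+h,x:x+w],None,fx=k,fy=k,interpolation=cv2.INTER_CUBIC)
cv2.imwrite('pics/c3.png',np.hstack([z(a,140,190,100,100,4),z(b,295,100,100,100,4)]))"
```

```text
t 9.0 pos [0.5245 0.1873 0.2042] yaz 0.623 zaxis [-0.0006 -0.0004 -1.    ] j7 0.096 w 0.127 F [ 0.2666  0.4342 -0.8943] M [ 0.0275 -0.1239  0.0466]
spin -0.002 shift cm now [-0.0842  0.0686  3.9216] after spin [-0.0844  0.0685  3.9216]
```

View pics/c3.png

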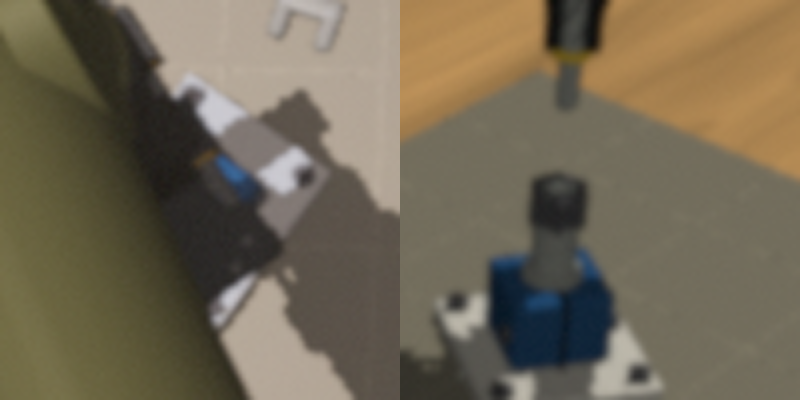

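```bash
cat >> h.py <<'E'
def edges(im,r,c0,c1):
    g=cv2.cvtColor(im,cv2.COLOR_BGR2GRAY).astype(float)
    p=g[r,c0:c1];d=np.diff(p);return p.astype(int)
E
python3 -c "
from h import *
b=cv2.imread('pics/s3.png')
for z in (.165,.17,.175,.185): print(z,proj('scene',[.5245,.1873,z]))
hsv=cv2.cvtColor(b,cv2.COLOR_BGR2HSV)
for r in range(115,128): print(r,b[r,328:346,0])
"
```

```text
0.165 [336.7051 125.001 ]
0.17 [336.901  122.8141]
0.175 [337.0981 120.6147]
0.185 [337.4956 116.178 ]
115 [71 70 70 72 69 61 52 45 43 43 42 41 46 57 68 74 78 79]
116 [71 72 73 74 73 69 61 57 56 58 57 57 60 70 76 79 79 81]
117 [74 77 80 79 77 73 66 63 65 67 66 66 69 75 78 81 81 81]
118 [82 85 86 84 82 77 68 65 67 69 68 68 71 78 80 82 82 81]
119 [87 90 91 90 87 81 70 66 67 69 69 70 73 78 80 82 82 81]
120 [92 92 93 92 90 82 71 67 68 69 70 70 74 79 81 81 81 81]
121 [92 92 92 91 90 82 71 67 68 69 70 70 76 80 81 81 80 81]
122 [92 91 92 93 90 82 70 66 68 70 71 73 80 85 85 84 82 80]
123 [92 93 92 92 90 82 70 67 68 70 70 74 85 88 89 87 85 82]
124 [93 93 92 92 89 81 69 66 69 70 71 76 86 91 92 91 90 86]
125 [93 92 92 92 90 81 71 66 68 70 72 79 87 92 93 92 92 91]
126 [93 92 92 92 90 83 74 69 69 71 75 82 89 92 92 93 92 92]
127 [93 91 92 92 91 88 82 77 75 79 83 87 91 92 93 92 92 93]
```

Emit:
play_rows([
  [1, -0.05, 0.03, 1.5, 0],
  [1, 0, 0, 1.5, 0],
  [1, 0, 0, 1.3, 0],
  [1, 0, 0, 0, 0],
  [1, 0, 0, 0, 0],
])

```text
time: 9.72
position: [0.5253, 0.1875, 0.1616]
tool_rot: [1.429, 2.798, 0.0]
ft_force: [-0.2, -0.6, -1.7]
grip_width: 0.127
```

```bash
python3 -c "
from h import *
delta([.525,.187,.1266],.625)
b=grab('scene','pics/s4.png')
z=lambda i,x,y,w,h,k:cv2.resize(i[y:y+h,x:x+w],None,fx=k,fy=k,interpolation=cv2.INTER_CUBIC)
cv2.imwrite('pics/c4.png',z(b,310,110,50,60,10))
for z in (.1145,.12,.125): print(z,proj('scene',[.525,.187,z]))
for r in range(134,148): print(r,b[r,324:346,0])"
```

```text
t 9.72 pos [0.5253 0.1875 0.1616] yaz 0.6261 zaxis [ 0.0002  0.0002 -1.    ] j7 0.073 w 0.127 F [-0.1566 -0.6163 -1.7057] M [ 0.0375 -0.1087  0.0016]
spin 0.0011 shift cm now [-0.0215 -0.059   3.5042] after spin [-0.0216 -0.0589  3.5042]
0.1145 [334.884  146.5503]
0.12 [335.0881 144.2757]
0.125 [335.2748 142.1958]
134 [95 95 95 95 95 95 93 88 77 64 53 48 47 45 49 59 72 82 89 92 94 95]
135 [97 96 97 96 95 95 94 92 84 72 64 62 63 62 65 75 86 90 94 94 94 95]
136 [96 97 98 96 95 94 94 93 85 74 68 68 69 70 73 83 91 95 94 95 95 94]
137 [96 96 97 96 95 94 94 93 85 73 68 69 70 71 76 84 92 94 96 95 95 94]
138 [95 95 95 95 94 93 93 93 85 74 69 70 71 72 79 86 94 96 97 97 96 95]
139 [94 95 95 95 94 94 94 93 86 73 69 70 71 73 79 91 96 98 96 96 95 95]
140 [94 95 96 94 95 95 95 92 84 74 69 71 72 72 80 91 97 97 96 95 96 95]
141 [95 95 94 95 94 95 94 91 83 71 68 71 71 73 80 89 95 96 96 94 94 95]
142 [94 95 95 95 93 92 90 87 79 71 69 71 72 73 79 89 93 94 95 95 96 94]
143 [94 94 94 92 88 83 78 72 66 66 69 72 71 70 75 83 87 91 95 96 95 96]
144 [95 94 92 86 73 65 57 56 56 61 68 71 69 66 63 68 74 83 91 96 96 97]
145 [95 95 92 79 60 48 45 50 58 66 70 70 67 60 53 51 58 71 85 94 96 97]
146 [94 95 90 75 53 38 42 52 62 70 71 69 67 63 54 45 46 62 81 93 95 97]
147 [96 94 90 73 51 38 41 50 60 67 67 66 64 60 53 44 45 60 80 90 95 96]
```

View pics/c4.png

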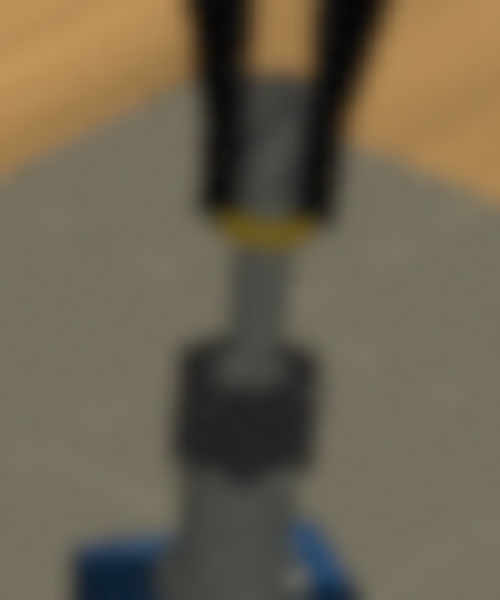

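The shank end, near (245,370) in the crop, sits over the nut, about 0.5 px right of the nut's centre line. I'll shift it 0.8 mm and lower it slowly.

Emit:
play_rows([
  [1, -0.01, -0.08, 0, 0],
  [1, 0, 0, 0.3, 0],
  [1, 0, 0, 0.3, 0],
  [1, 0, 0, 0.2, 0],
  [1, 0, 0, 0.2, 0],
  [1, 0, 0, 0, 0],
], force=30)

```text
time: 10.52
position: [0.5245, 0.1868, 0.1514]
tool_rot: [-1.429, -2.797, 0.0]
ft_force: [-0.1, -0.1, -0.8]
grip_width: 0.132
```

```bash
python3 -c "
from h import *
delta([.5247,.1869,.1266],.625)"
```

```text
t 10.53 pos [0.5245 0.1868 0.1514] yaz 0.6261 zaxis [-0.0002  0.     -1.    ] j7 0.068 w 0.132 F [-0.09   -0.1276 -0.824 ] M [ 0.061  -0.0924  0.0473]
spin 0.0011 shift cm now [-0.0041  0.0165  2.4766] after spin [-0.0041  0.0165  2.4766]
```

Emit:
play_rows([
  [1, 0, 0, 0.2, 0],
  [1, 0, 0, 0.2, 0],
  [1, 0, 0, 0.2, 0],
  [1, 0, 0, 0, 0],
])

```text
time: 11.02
position: [0.5244, 0.1875, 0.1453]
tool_rot: [-1.428, -2.797, -0.001]
ft_force: [-0.5, 2.8, -0.5]
grip_width: 0.13
```

```bash
python3 -c "
from h import *
delta([.5247,.1869,.1266],.625)"
```

```text
t 11.03 pos [0.5244 0.1875 0.1453] yaz 0.6266 zaxis [-0.0003  0.0009 -1.    ] j7 0.063 w 0.13 F [-0.512   2.7546 -0.5371] M [ 0.6958  0.0816 -0.0108]
spin 0.0016 shift cm now [-0.0697 -0.0074  1.8669] after spin [-0.0698 -0.0073  1.8669]
```

A sideways force of 2.8 N in +y shows the bore is pushing the shank toward +y, so I'll shift that way.

Emit:
play_rows([
  [1, 0.06, 0.04, 0, 0],
  [1, 0, 0, 0, 0],
])

```text
time: 11.28
position: [0.5244, 0.1876, 0.1453]
tool_rot: [-1.429, -2.797, 0.0]
ft_force: [-1.6, 1.6, -1.1]
grip_width: 0.127
```

```bash
python3 -c "
from h import *
delta([.5247,.1869,.1266],.625)"
```

```text
t 11.28 pos [0.5244 0.1876 0.1453] yaz 0.6261 zaxis [-0.0005 -0.0001 -1.    ] j7 0.062 w 0.127 F [-1.6217  1.63   -1.08  ] M [0.6205 0.0839 0.0066]
spin 0.0011 shift cm now [-0.0738 -0.01    1.8682] after spin [-0.0738 -0.0099  1.8682]
```

Emit:
play_rows([
  [1, 0.08, 0.01, 0, 0],
  [1, 0, 0, 0.1, 0],
  [1, 0, 0, 0.1, 0],
  [1, 0, 0, 0, 0],
])

```text
time: 11.78
position: [0.5242, 0.188, 0.1434]
tool_rot: [1.43, 2.797, -0.001]
ft_force: [-0.6, 1.2, -0.2]
grip_width: 0.127
```

```bash
python3 -c "
from h import *
delta([.5247,.1869,.1266],.625)"
```

```text
t 11.78 pos [0.5242 0.188  0.1434] yaz 0.6258 zaxis [-0.0001 -0.0004 -1.    ] j7 0.059 w 0.127 F [-0.6384  1.1591 -0.1777] M [ 0.2799  0.0565 -0.0182]
spin 0.0008 shift cm now [-0.114  -0.0228  1.681 ] after spin [-0.114  -0.0227  1.681 ]
```

Emit:
play_rows([
  [1, 0.03, 0.02, 0.1, 0],
  [1, 0, 0, 0.2, 0],
  [1, 0, 0, 0.2, 0],
  [1, 0, 0, 0, 0],
])

```text
time: 12.28
position: [0.5241, 0.1883, 0.1381]
tool_rot: [-1.43, -2.797, 0.001]
ft_force: [0.1, 0.1, -1.0]
grip_width: 0.132
```

```bash
python3 -c "
from h import *
delta([.5247,.1869,.1266],.625)"
```

```text
t 12.28 pos [0.5241 0.1883 0.1381] yaz 0.6259 zaxis [-0.0004 -0.0004 -1.    ] j7 0.055 w 0.132 F [ 0.1424  0.0793 -1.0143] M [ 0.1213 -0.0151  0.0449]
spin 0.0009 shift cm now [-0.1444 -0.0305  1.1521] after spin [-0.1445 -0.0304  1.1521]
```

Side forces are gone and the shank is sliding freely. Going most of the way down, then gently home.

Emit:
play_rows([
  [1, 0, 0, 0.2, 0],
  [1, 0, 0, 0.2, 0],
  [1, 0, 0, 0.2, 0],
  [1, 0, 0, 0.2, 0],
  [1, 0, 0, 0.1, 0],
  [1, 0, 0, 0, 0],
])

```text
time: 13.02
position: [0.5242, 0.1884, 0.1294]
tool_rot: [1.43, 2.798, -0.0]
ft_force: [-0.3, -0.0, -0.6]
grip_width: 0.13
```

```bash
python3 -c "
from h import *
delta([.5247,.1869,.1266],.625)"
```

```text
t 13.03 pos [0.5242 0.1884 0.1294] yaz 0.626 zaxis [-0.0001 -0.0002 -1.    ] j7 0.048 w 0.13 F [-0.3118 -0.0426 -0.6268] M [ 0.1013 -0.0885  0.0565]
spin 0.001 shift cm now [-0.1542 -0.0483  0.2773] after spin [-0.1542 -0.0481  0.2773]
```

Emit:
play_rows([
  [1, 0, 0, 0.1, 0],
  [1, 0, 0, 0.1, 0],
  [1, 0, 0, 0.05, 0],
  [1, 0, 0, 0.05, 0],
  [1, 0, 0, 0, 0],
])

```text
time: 13.65
position: [0.5242, 0.1885, 0.1265]
tool_rot: [1.429, 2.797, -0.0]
ft_force: [0.1, -0.5, -0.4]
grip_width: 0.126
```

```bash
python3 -c "
from h import *
delta([.5247,.1869,.1266],.625)"
```

```text
t 13.65 pos [0.5242 0.1885 0.1265] yaz 0.626 zaxis [ 0.     -0.0001 -1.    ] j7 0.046 w 0.126 F [ 0.0558 -0.4644 -0.3928] M [ 0.054  -0.112   0.0212]
spin 0.001 shift cm now [-0.1625 -0.0568 -0.005 ] after spin [-0.1626 -0.0566 -0.005 ]
```

Emit:
play_rows([
  [1, 0, 0, 0.05, 0],
  [1, 0, 0, 0.05, 0],
  [1, 0, 0, 0, 0],
])

```text
time: 14.02
position: [0.5243, 0.1886, 0.1264]
tool_rot: [1.429, 2.797, -0.001]
ft_force: [-2.3, -1.6, 5.5]
grip_width: 0.124
```

```bash
python3 -c "
from h import *
delta([.5247,.1869,.1266],.625)"
```

```text
t 14.03 pos [0.5243 0.1886 0.1264] yaz 0.626 zaxis [ 0.0003 -0.0006 -1.    ] j7 0.045 w 0.124 F [-2.3209 -1.6427  5.4997] M [-0.2343  0.4907  0.0185]
spin 0.001 shift cm now [-0.1592 -0.0624 -0.0181] after spin [-0.1593 -0.0622 -0.0181]
```

Contact came at z = 0.1264 with 5.5 N, so the ring is on the nut. Releasing, then a check by camera.

Emit:
play_rows([
  [0.8, 0, 0, 0, 0],
  [0.7, 0, 0, 0, 0],
  [0.5, 0, 0, 0, 0],
  [0.2, 0, 0, 0, 0],
  [0.2, 0, 0, 0, 0],
  [0.2, 0, 0, 0, 0],
])

```text
time: 14.78
position: [0.5241, 0.1886, 0.1255]
tool_rot: [-1.429, -2.797, 0.0]
ft_force: [-0.0, 0.2, -0.2]
grip_width: 0.664
```

```bash
python3 -c "
from h import *
delta([.5247,.1869,.094],.625)
b=grab('scene','pics/s5.png')
z=lambda i,x,y,w,h,k:cv2.resize(i[y:y+h,x:x+w],None,fx=k,fy=k,interpolation=cv2.INTER_CUBIC)
cv2.imwrite('pics/c5.png',z(b,300,100,70,70,8))
print(proj('scene',[.5247,.1869,.144]))"
```

```text
t 14.78 pos [0.5241 0.1886 0.1255] yaz 0.626 zaxis [-0.0001 -0.     -1.    ] j7 0.045 w 0.664 F [-0.0092  0.1744 -0.2293] M [ 0.0461 -0.0576  0.0097]
spin 0.001 shift cm now [-0.1684 -0.0532  3.1451] after spin [-0.1684 -0.053   3.1451]
[335.8497 134.1527]
```

View pics/c5.png

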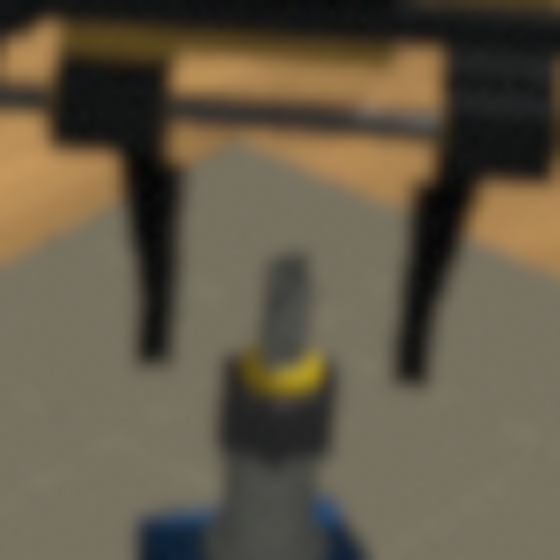

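The yellow ring sits on the nut at (285,370) in the crop, with the cutter upright and the fingers clear. Next I lower them around the nut and close.

Emit:
play_rows([
  [0.2, -0.05, 0, 0.6, 0],
  [0.2, 0, 0, 1.0, 0],
  [0.2, 0, 0, 1.0, 0],
  [0.2, 0, 0, 0.55, 0],
  [0.2, 0, 0, 0, 0],
  [0.5, 0, 0, 0, 0],
  [0.55, 0, 0, 0, 0],
  [0.6, 0, 0, 0, 0],
  [0.65, 0, 0, 0, 0],
  [0.7, 0, 0, 0, 0],
  [0.8, 0, 0, 0, 0],
  [1, 0, 0, 0, 0],
  [1, 0, 0, 0, 0],
], force=60)

```text
time: 16.45
position: [0.5244, 0.188, 0.0941]
tool_rot: [1.429, 2.798, -0.001]
ft_force: [-1.8, -1.3, 2.3]
grip_width: 0.34
```

```bash
python3 -c "
from h import *
delta([.5247,.1869,.094],.625)"
```

```text
t 16.45 pos [0.5244 0.188  0.0941] yaz 0.6263 zaxis [-0.0002 -0.0005 -1.    ] j7 0.021 w 0.34 F [-1.8237 -1.3355  2.3044] M [-0.2405  0.1588  0.2854]
spin 0.0013 shift cm now [-0.1092 -0.038   0.007 ] after spin [-0.1092 -0.0379  0.007 ]
```

Width 0.34 is 29.6 mm, so the fingers are square on the flats. I'll turn it clockwise in short steps and read the moment after each.

Emit:
play_rows([
  [1, 0, 0, 0, 0.06],
  [1, 0, 0, 0, 0.06],
  [1, 0, 0, 0, 0.06],
  [1, 0, 0, 0, 0.06],
])

```text
time: 16.95
position: [0.5241, 0.1878, 0.0941]
tool_rot: [-1.756, -2.605, 0.002]
ft_force: [-1.6, -1.3, 2.8]
grip_width: 0.338
```

```bash
python3 -c "
from h import *
delta([.5247,.1869,.094],.625)"
```

```text
t 16.95 pos [0.5241 0.1878 0.0941] yaz 0.3844 zaxis [-0.0008 -0.001  -1.    ] j7 -0.206 w 0.338 F [-1.5764 -1.336   2.7566] M [-0.2977  0.3792  0.3738]
spin -0.2406 shift cm now [-0.1088  0.0209  0.0051] after spin [-0.1106 -0.0057  0.0051]
```

Emit:
play_rows([
  [1, 0, 0, 0, 0.05],
  [1, 0, 0, 0, 0.05],
])

```text
time: 17.2
position: [0.524, 0.1878, 0.094]
tool_rot: [-1.884, -2.514, 0.002]
ft_force: [-3.0, -1.4, 2.8]
grip_width: 0.337
```

```bash
python3 -c "
from h import *
delta([.5247,.1869,.094],.625)"
```

```text
t 17.2 pos [0.524  0.1878 0.094 ] yaz 0.2848 zaxis [-0.0011 -0.0011 -1.    ] j7 -0.3 w 0.337 F [-2.9588 -1.4215  2.8457] M [-0.3796  0.4451  0.4107]
spin -0.3402 shift cm now [-0.107   0.0447  0.0034] after spin [-0.1158  0.0064  0.0034]
```

Emit:
play_rows([
  [1, 0, 0, 0, 0.05],
  [1, 0, 0, 0, 0.05],
])

```text
time: 17.45
position: [0.5239, 0.1878, 0.094]
tool_rot: [-2.007, -2.417, 0.003]
ft_force: [-2.9, -0.9, 4.3]
grip_width: 0.34
```

```bash
python3 -c "
from h import *
delta([.5247,.1869,.094],.625)"
```

```text
t 17.45 pos [0.5239 0.1878 0.094 ] yaz 0.1848 zaxis [-0.0013 -0.0012 -1.    ] j7 -0.395 w 0.34 F [-2.853  -0.9093  4.256 ] M [-0.3782  0.503   0.3474]
spin -0.4402 shift cm now [-0.0987  0.0648  0.0033] after spin [-0.1169  0.0165  0.0033]
```

Emit:
play_rows([
  [1, 0, 0, 0, 0.05],
  [1, 0, 0, 0, 0.05],
])

```text
time: 17.7
position: [0.5238, 0.1877, 0.094]
tool_rot: [-2.125, -2.314, 0.003]
ft_force: [-3.6, -1.6, 3.3]
grip_width: 0.336
```

```bash
python3 -c "
from h import *
delta([.5247,.1869,.094],.625)"
```

```text
t 17.7 pos [0.5238 0.1877 0.094 ] yaz 0.0851 zaxis [-0.0015 -0.0014 -1.    ] j7 -0.489 w 0.336 F [-3.6011 -1.5907  3.308 ] M [-0.4214  0.6019  0.4709]
spin -0.5399 shift cm now [-0.0917  0.0875  0.0037] after spin [-0.1236  0.0279  0.0037]
```

Emit:
play_rows([
  [1, 0, 0, 0, 0.05],
  [1, 0, 0, 0, 0.05],
])

```text
time: 17.95
position: [0.5236, 0.1878, 0.094]
tool_rot: [-2.237, -2.205, 0.004]
ft_force: [-3.5, -1.2, 3.2]
grip_width: 0.339
```

```bash
python3 -c "
from h import *
delta([.5247,.1869,.094],.625)"
```

```text
t 17.95 pos [0.5236 0.1878 0.094 ] yaz -0.0145 zaxis [-0.0017 -0.0016 -1.    ] j7 -0.584 w 0.339 F [-3.5302 -1.207   3.1808] M [-0.4643  0.6386  0.5866]
spin -0.6395 shift cm now [-0.0836  0.1082  0.0026] after spin [-0.1317  0.0369  0.0026]
```

Emit:
play_rows([
  [1, 0, 0, 0, 0.05],
])

```text
time: 18.08
position: [0.5236, 0.1878, 0.094]
tool_rot: [2.292, 2.149, -0.004]
ft_force: [-4.5, -2.3, 4.2]
grip_width: 0.341
```

```bash
python3 -c "
from h import *
delta([.5247,.1869,.094],.625)"
```

```text
t 18.07 pos [0.5236 0.1878 0.094 ] yaz -0.0643 zaxis [-0.0017 -0.0016 -1.    ] j7 -0.631 w 0.341 F [-4.4916 -2.2756  4.2298] M [-0.48    0.6876  0.6499]
spin -0.6893 shift cm now [-0.0793  0.1159  0.0043] after spin [-0.1349  0.0391  0.0043]
```

Emit:
play_rows([
  [1, 0, 0, 0, 0.03],
])

```text
time: 18.2
position: [0.5236, 0.1877, 0.094]
tool_rot: [2.323, 2.115, -0.004]
ft_force: [-4.6, -2.5, 5.4]
grip_width: 0.343
```

```bash
python3 -c "
from h import *
delta([.5247,.1869,.094],.625)"
```

```text
t 18.2 pos [0.5236 0.1877 0.094 ] yaz -0.0939 zaxis [-0.0018 -0.0016 -1.    ] j7 -0.659 w 0.343 F [-4.5989 -2.531   5.4064] M [-0.5394  0.8813  0.6395]
spin -0.7189 shift cm now [-0.0734  0.1206  0.0036] after spin [-0.1347  0.0424  0.0036]
```

The moment rose from about 0.37 while turning freely to 0.64–0.65 N m. That is a rise of about 0.27, inside the 0.2–0.4 band. I'll stop and let go.

Emit:
play_rows([
  [0.6, 0, 0, 0, 0],
  [0.5, 0, 0, 0, 0],
  [0.3, 0, 0, 0, 0],
  [0.2, 0, 0, 0, 0],
  [0.2, 0, 0, 0, 0],
  [0.2, 0, 0, 0, 0],
  [0.2, 0, 0, -1, 0],
  [0.2, 0, 0, -2, 0],
  [0.2, 0, 0, -3, 0],
  [0.2, 0, 0, -3, 0],
  [0.2, 0, 0, -3, 0],
  [0.2, 0, 0, -3, 0],
  [0.2, 0, 0, 0, 0],
  [0.2, 0, 0, 0, 0],
])

```text
time: 19.95
position: [0.5243, 0.1881, 0.2444]
tool_rot: [2.323, 2.114, 0.0]
ft_force: [0.6, -0.4, 0.6]
grip_width: 0.802
```

```bash
python3 -c "
from h import *
delta([.5247,.1869,.094],.625)
b=grab('scene','pics/s6.png')
z=lambda i,x,y,w,h,k:cv2.resize(i[y:y+h,x:x+w],None,fx=k,fy=k,interpolation=cv2.INTER_CUBIC)
cv2.imwrite('pics/c6.png',np.hstack([z(b,305,110,60,75,8),cv2.resize(b[220:310,155:260],(310,600),interpolation=cv2.INTER_CUBIC)]))"
```

```text
t 19.95 pos [0.5243 0.1881 0.2444] yaz -0.0939 zaxis [ 0.0006 -0.0003 -1.    ] j7 -0.578 w 0.802 F [ 0.5693 -0.4445  0.6109] M [ 0.04   -0.1028 -0.0321]
spin -0.7189 shift cm now [-0.1155  0.0384 15.0422] after spin [-0.1123 -0.0472 15.0422]
```

View pics/c6.png

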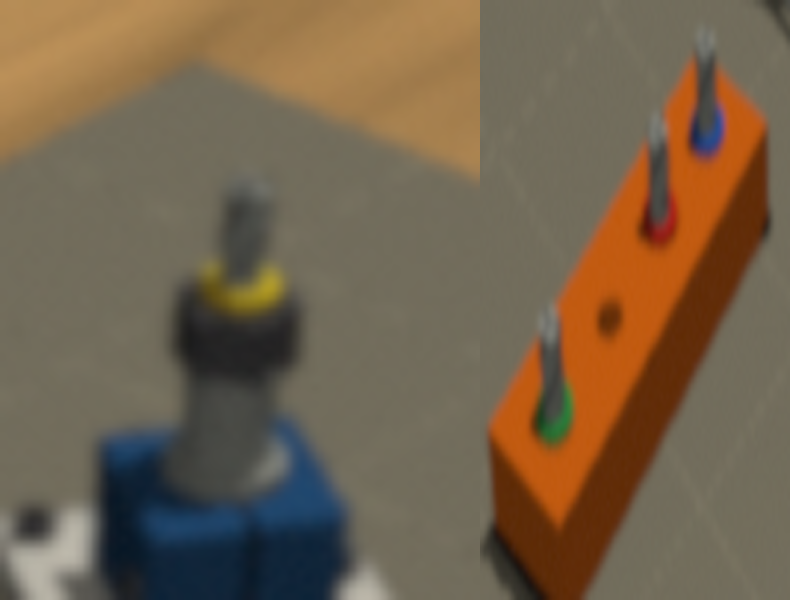

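The cutter stands upright with its ring on the nut at (243,285) in the crop. The other three cutters are in place and the gripper is well clear. Handing in.

```bash
python3 -c "
from bench import ticket
print(ticket.close_job())"
```

```text
the job is handed in; nothing more can be done
None
```

The yellow-ringed cutter is in the collet with its ring on the nut, the nut is tightened, and the gripper is clear. I handed the job in at about 20 s; no verdict was given.

- **Insertion:** the shank touched the bore wall once on the way down, with about 3 N sideways. I shifted about 1.5 mm to free it, then pushed it home. The ring met the nut at about 5.5 N, at the expected height.
- **Tightening:** I turned the nut about 0.72 rad clockwise. The moment was about 0.37 N m while turning freely and 0.64–0.65 N m at the end. That is a rise of about 0.27 N m, inside the 0.2–0.4 band for a firm grip. Single moment readings scatter by about 0.04 N m. The final 0.03 rad showed no further rise, though by angle (about 0.29 rad past contact) the grip agrees.
- **Last checks:** the final scene picture shows the ring seated, the cutter upright, and the green, red and blue cutters still in the rack. Wrist force had returned to about zero. I did not measure the jaw force directly. I also did not re-check the phone, shells, spanner and driver in the last picture, though the arm stayed well above them.

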